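Make up the pouch-packing kit

TASK

Make up the packing kit in the blue caddy: lay the white-and-green carton flat in the oblong pocket, stand the white timer with the black knob in the square pocket, and put the plain green tape roll flat over the post with the dashed beige roll on top of it. Leave the dark timer and the red roll where they are; they do not belong to the kit.

Things in the scene. Friction and masses are not known exactly. Their poses are not given: they have to be found in the camera images.
- strip_carton_center (a point): white carton with green bands, 60 (x) x 88 (y) x 30 mm high, lying flat; the point is its centre, 15 mm above its underside; z up. Belongs to the kit.
- white_timer_center (a point): square WHITE minute timer, 62 x 62 mm, body 27 mm high, with a BLACK round knob (32 mm wide, fixed) up to 44 mm; the point is on its axis, 22 mm above its underside; x and y are square to its sides, z up. Belongs to the kit.
- green_roll_center (a point): plain GREEN tape roll, a stiff ring lying flat: outside diameter 62, hole 40, height 24 mm; the point is at its centre, 12 mm above its underside. Belongs to the kit, at the bottom of the post.
- beige_roll_center (a point): BEIGE tape roll with brown dashes round the outside, otherwise like the green one (62 outside, hole 40, height 24 mm; point at its centre). Belongs to the kit, on top of the green roll.
- red_roll_center (a point): look-alike RED tape roll, same size as the other rolls; point at its centre. Does not belong; must stay where it lies.
- dark_timer_center (a point): look-alike DARK timer with a WHITE knob, same size as the white timer; point 22 mm above its underside. Does not belong; must stay where it is.
- carton_holder_seat (a point): White plate 98 (x) x 122 (y) mm, fixed in the blue caddy, with four grey L-shaped corner guards, 11 mm high, round an oblong pocket 80 (x) x 108 (y) mm, open along the middles of its sides; the carton lies in it, its 88 mm side along y. Point: centre of the plate's upper face, on which things rest, 8 mm above the bench.
- timer_holder_seat (a point): White plate 98 (x) x 122 (y) mm, fixed in the blue caddy, with four grey L-shaped corner guards, 11 mm high, round a square pocket 82 x 82 mm, open along the middles of its sides; the timer stands in it knob up, square to it, any quarter turn. Point: centre of the plate's upper face, on which things rest, 8 mm above the bench.
- roll_holder_seat (a point): White plate 98 (x) x 122 (y) mm, fixed in the blue caddy, with one grey round-topped post, 16 mm thick, 44 mm high, for two rolls. The caddy is 312 x 134 mm, rim 14 mm high; its three holders stand in a row along their x axes, 100 mm apart, in any order. Point: centre of the plate's upper face, on which things rest, 8 mm above the bench.
Mind the look-alikes: they are no part of the job. Leave any pink or purple look-alike of the part that bears white_timer_center alone.

How it is judged:
At the end, for the whole second after the job is handed in: Carton and white timer flat on the floor of their own pockets (centred to 14 mm in x and y); green roll flat round the post, beige roll flat on it (15 mm); heights within 4 mm, tilts under 0.12 rad; dark timer and red roll within 20 mm of their start; all at rest (x of strip_carton_center in the frame of carton_holder_seat between -0.014 and 0.014 m and y of strip_carton_center in the frame of carton_holder_seat between -0.014 and 0.014 m and z of strip_carton_center in the frame of carton_holder_seat between 0.011 and 0.019 m and angle between each of strip_carton_center, white_timer_center, green_roll_center, beige_roll_center's own z axis and vertical below 0.12 rad and linear speed of each of strip_carton, white_timer, green_roll, beige_roll, red_roll, dark_timer below 0.02 m/s and x of white_timer_center in the frame of timer_holder_seat between -0.014 and 0.014 m and y of white_timer_center in the frame of timer_holder_seat between -0.014 and 0.014 m and z of white_timer_center in the frame of timer_holder_seat between 0.018 and 0.026 m and horizontal distance between each of green_roll_center, beige_roll_center and roll_holder_seat below 0.015 m and z of green_roll_center in the frame of roll_holder_seat between 0.008 and 0.016 m and z of beige_roll_center in the frame of roll_holder_seat between 0.032 and 0.04 m and distance of each of red_roll_center, dark_timer_center from where it was at the start of the episode below 0.02 m); the robot touches nothing.
It fails at once if a look-alike (dark timer or red roll) is moved by more than 20 mm (distance of any of red_roll_center, dark_timer_center from where it was at the start of the episode above 0.02 m).
It also fails if it takes over 96 s, if anything falls off the work surface, if the arm or the gripper's body presses on something with over 40 N, if the wrist force passes 120 N, or if a joint passes its speed limit or range.

ROBOT

A 6-joint arm with a two-finger parallel gripper is mounted at the origin on the work surface; the furniture and walls round the work are solid. World frame = base frame: x ahead of the robot, y to its left, z up, the work surface at z = 0. Lengths are in m, angles in rad, forces in N, time in s.
With the tool pointing down it reaches from about 0.35 to 0.775 m from the base axis. Payload 5.5 kg.
Tool frame: the origin (TCP) lies midway between the tips of the shut fingers; the grasp point (between the pads) lies 19 mm behind it; z points along the fingers, y is the line along which they close (so a half turn about z gives the same grasp; the last joint's range is limited). The gripper opens to 85 mm and grips with 20 to 120 N. Pads are 22 mm wide; open, the fingers measure 114 mm over their backs; the gripper's body (76 mm by 85 mm) begins 54 mm behind the grasp point. The pads swing forward as they close: fully open they stand 13 mm farther back than shut.
Start: joints at [-1.387, 0.313, 0.046, 1.304, 0, 1.431], TCP at [0.183, -0.545, 0.231] pointing down, gripper open.
Joint ranges: [-2.76, 2.76], [-0.86, 1.69], [-1.03, 1.26], [-2.2, 2.34], [-1.47, 1.5], [-3.14, 3.14]. Speed limits (rad/s): [2.57, 2.57, 3.14, 3.14, 3.14, 3.14].

INTERFACE

Orientations are given as a unit quaternion [w, x, y, z].
In Python, from workcell import env gives the robot as it stands.
- The arm moves only by the tool move_arm, never from a script. Its argument "targets" is a list of rows, each a list of 3 entries, a list of its own where there are three numbers: the shift along the tool's x, y, z in mm, then the turn, a rotation vector about the tool's x, y, z in units of 10 degrees (1.0 is 10 degrees), then the closure, from -1 (fully open) to 1 (shut). In form: [[[dx, dy, dz], [ax, ay, az], gripper], ...]. A call has 1 to 5 rows; each row is the pose to reach, as a shift and turn from the pose commanded when the call began, along the tool's axes at that moment; what a row does not reach only later rows make up. A row lasts 1/8 s, in which the tool goes at most 62.5 mm and 10.7 degrees, less where a joint would pass 70% of its speed; a pose out of reach is approached as far as the arm can. A call with a gripper value outside its range is refused whole. The fingers move at their own pace and stop on an object; "squeeze" is the grip in N (left out, the last holds). Time passes only in rows, so rows that repeat a pose let the fingers close. It gives the time, the measured TCP pose, the force, the opening and the grip force at its end, in the units of the state.
- env.get_state(): the state, without advancing time (a new reading comes with each control period).
- env.read_camera(name): name is "side" or "top"; returns a dict with "pixels" (400x640x3 uint8, red, green, blue), "fovy" (degrees; the focal length in pixels is half the picture's height over the tangent of half this angle, whatever the lens; pixels are square), "cx", "cy" (the principal point, pixels), "extrinsics" (4x4, takes a point from world to camera coordinates). Camera axes: x right, y up, looking along -z (the intrinsics and any distortion apply to the point x, -y, -z); pixel columns grow to the right and rows downward; lengths in m; the calibration is good to about 2 mm. A picture is of the moment at which its call begins. There is no depth.
- env.hand_in(): hands the job in; it is judged then, once.
Trained networks look in a picture, given as the dict that the camera call returned (one of the last four; its "shot" number tells which), for a name from the list of things; names that differ only in an ending like _2 or _b are one class to them, and where a whole thing is asked for, a point or a joint stands for the part that bears it (a point fixed in the world has none). Each returns a list of dicts, best first, with "confidence" (0 to 1); they miss things now and then, are a little off and sometimes report something else, mostly with a low value. They report only what shows in the picture. A call takes as long as a camera call. They do not tell look-alikes from the thing itself.
- env.spot_in(thing, picture): "centre" ([x, y, z] in m, in world coordinates, good to about 4 mm: the middle of the surface that is visible of it).
- env.regions_of(thing, picture): "mask" (400x640 bool, what is visible of it).
- env.landmark_of(thing, picture): "centre" ([x, y, z] in m, in world coordinates, good to about 4 mm: a listed point, or the origin of a listed thing).
The state is a dict: "clock": time; "joint_pos": joint angles; "qvel": joint speeds; "tau": joint torques, N m; "tcp_pos": TCP position; "orientation": TCP orientation; "wrist_force": force on the tool from outside, world axes, zero at the start; "ft_torque": the same for the moment, N m; "finger_gap": finger opening in m; "grip_force": force on a finger pad.
Only numpy, scipy, OpenCV 4.12 (cv2) and the standard library are available. Lean on these libraries where they do the work, as an engineer would, in place of code of your own. Each camera call takes 0.05 s, during which the arm holds its last target. There are 200 camera calls.

## Working session

There is one attempt and no reset: what is moved stays moved. The work goes in short steps, Python scripts to look and compute and a tool call to move; the robot and the scene stay as the last step left them, time stands still between calls to the robot, and variables do not carry over. Pictures are saved under pics/ and viewed, at most 14 in all, crops included, and the job is handed in when it is done.

Besides the shell and the picture viewer there is one more tool, called after "Emit:" as a command line: name --argument value ..., lists and objects as JSON in quotes. move_arm: Moves the arm, as the interface text tells. Its arguments: {"type":"object","properties":{"targets":{"type":"array","items":{"type":"array"}},"squeeze":{"type":"number"}},"required":["targets"]}

```bash
ls; mkdir -p pics
cat > h.py <<'E'
from workcell import env
import numpy as np, cv2
def save(p,n): cv2.imwrite('pics/'+n, cv2.cvtColor(p['pixels'],cv2.COLOR_RGB2BGR))
def ray(p,u,v,z):
    f=200/np.tan(np.radians(p['fovy'])/2); E=np.array(p['extrinsics'])
    d=E[:3,:3].T@np.array([(u-p['cx'])/f,-(v-p['cy'])/f,-1]); o=-E[:3,:3].T@E[:3,3]
    return o+d*(z-o[2])/d[2]
def proj(p,X):
    f=200/np.tan(np.radians(p['fovy'])/2); E=np.array(p['extrinsics'])
    c=E[:3,:3]@np.array(X)+E[:3,3]; return np.array([p['cx']+f*c[0]/-c[2], p['cy']-f*c[1]/-c[2]])
E
python3 - <<'E'
from h import *
np.set_printoptions(precision=4,suppress=True)
s=env.get_state(); print({k:np.round(v,3) for k,v in s.items()})
for c in ('top','side'):
    p=env.read_camera(c); save(p,c+'0.png'); print(c,{k:v for k,v in p.items() if k not in('pixels',)})
    for n in 'strip_carton_center white_timer_center green_roll_center beige_roll_center red_roll_center dark_timer_center carton_holder_seat timer_holder_seat roll_holder_seat'.split():
        print(n,[(np.round(d['centre'],3),round(d['confidence'],2),proj(p,d['centre']).round()) for d in env.landmark_of(n,p)])
E
```

```text
pics
{'clock': np.float64(0.0), 'joint_pos': array([-1.387,  0.314,  0.045,  1.304,  0.   ,  1.431]), 'qvel': array([ 0.001,  0.001, -0.   , -0.   ,  0.001, -0.001]), 'tau': array([ -0.001, -48.062,  29.853,   0.019,  -0.   ,   0.   ]), 'tcp_pos': array([ 0.183, -0.545,  0.23 ]), 'orientation': array([-0.001,  0.987,  0.161, -0.   ]), 'wrist_force': array([ 0.646,  0.632, -0.201]), 'ft_torque': array([ 0.043, -0.009, -0.038]), 'grip_force': np.float64(0.0), 'finger_gap': np.float64(0.085)}
top {'fovy': 49.62862865929236, 'cx': 321.2439762264615, 'cy': 198.58930961150543, 'extrinsics': array([[ 0.0226, -0.9997, -0.0113, -0.0335],
       [ 0.9944,  0.0213,  0.1035, -0.4889],
       [-0.1032, -0.0136,  0.9946, -1.1827],
       [ 0.    ,  0.    ,  0.    ,  1.    ]]), 'shot': 1}
strip_carton_center [(array([ 0.672, -0.068,  0.016]), 0.56, array([339., 136.])), (array([ 0.55 , -0.045,  0.014]), 0.46, array([330., 178.]))]
white_timer_center [(array([ 0.262, -0.347,  0.024]), 0.84, array([438., 284.])), (array([ 0.432, -0.062,  0.019]), 0.73, array([335., 220.])), (array([ 0.271, -0.225,  0
[... 1227 characters left out ...]
300., 209.])), (array([0.305, 0.266, 0.02 ]), 0.65, array([285., 154.]))]
green_roll_center [(array([ 0.393, -0.183,  0.012]), 0.82, array([275., 239.]))]
beige_roll_center [(array([ 0.61 , -0.17 ,  0.011]), 0.77, array([361., 246.]))]
red_roll_center [(array([ 0.552, -0.046,  0.012]), 0.77, array([344., 214.]))]
dark_timer_center [(array([ 0.502, -0.152,  0.021]), 0.92, array([319., 233.]))]
carton_holder_seat [(array([ 0.52 , -0.308,  0.013]), 0.94, array([315., 281.]))]
timer_holder_seat [(array([ 0.618, -0.307,  0.011]), 0.65, array([359., 288.]))]
roll_holder_seat [(array([ 0.524, -0.308,  0.011]), 0.69, array([317., 282.])), (array([ 0.423, -0.308,  0.012]), 0.62, array([272., 276.]))]
```

Run:
```python
import cv2
for c,(x0,y0,x1,y1) in dict(top=(260,80,480,320),side=(160,120,460,340)).items():
    a=cv2.imread(f'pics/{c}0.png')[y0:y1,x0:x1]
    k=2.5
    cv2.imwrite(f'pics/{c}0c.png',cv2.resize(a,None,fx=k,fy=k,interpolation=cv2.INTER_CUBIC))
```

```text
(no output)
```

View pics/top0c.png

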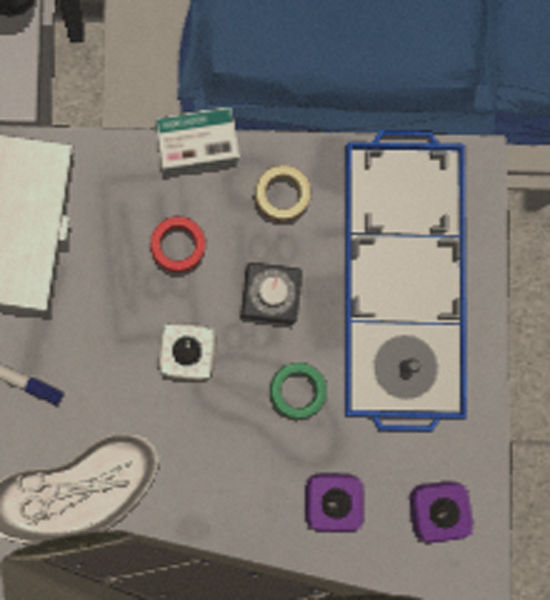

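View pics/side0c.png

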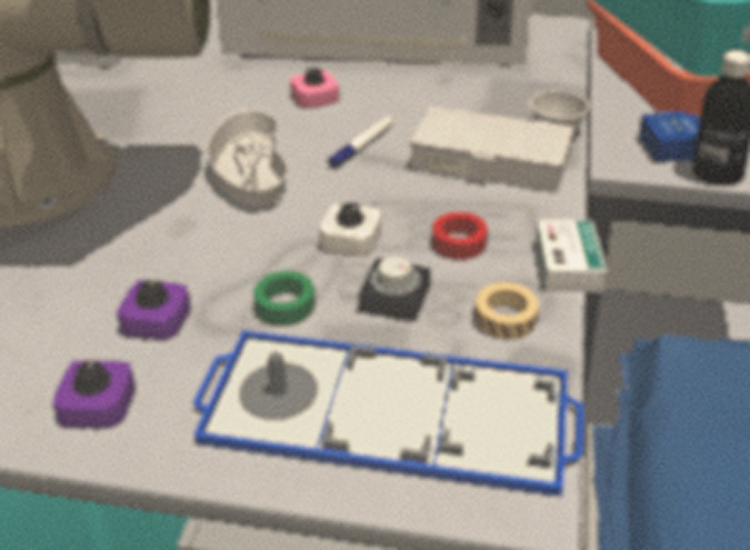

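View pics/top0.png

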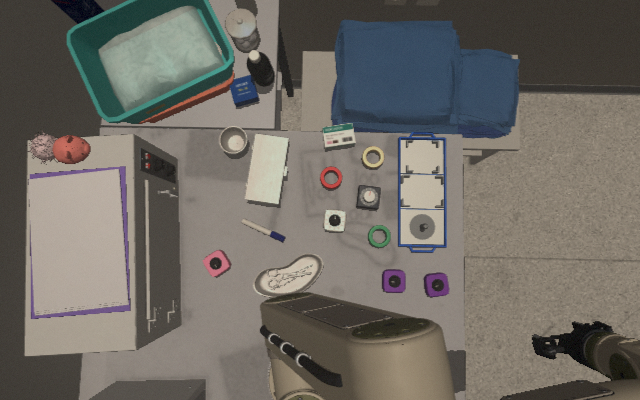

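The top view shows, in crop pixels: far pocket square (crop 405,192), middle pocket oblong (405,280), post at (405,367). Kit parts are the carton (197,142), white timer (187,352), green roll (298,390) and beige roll (283,193). The dark timer and red roll lie between them, and the networks' detections agree with this.

```bash
cat >> h.py <<'E'
def yawrect(p,n,near,z):
    for d in env.regions_of(n,p):
        m=np.array(d['mask']); v,u=np.nonzero(m)
        if len(u)<20: continue
        P=np.array([ray(p,a,b,z)[:2] for a,b in zip(u,v)]).astype(np.float32)
        if np.hypot(*(P.mean(0)-near))<.05:
            print(n,'rect',np.round(cv2.minAreaRect(P*1000),1) if 0 else cv2.minAreaRect(P*1000))
def go(x,y,z,yaw):
    "shift in tool axes (mm) and turn (10 deg units) from here to TCP x,y,z, tool-x yaw (deg)"
    from scipy.spatial.transform import Rotation as Ro
    s=env.get_state(); q=s['orientation']; R=Ro.from_quat([q[1],q[2],q[3],q[0]])
    T=Ro.from_matrix(np.array([[np.cos(a:=np.radians(yaw)),np.sin(a),0],[np.sin(a),-np.cos(a),0],[0,0,-1]]))
    print('t',round(float(s['clock']),2),'tcp',np.round(s['tcp_pos'],4),'yaw',np.round(np.degrees(np.arctan2(*R.as_matrix()[[1,0],0])),1),'gap',round(float(s['finger_gap']),4),'F',np.round(s['wrist_force'],1))
    print('shift',np.round(R.inv().apply(np.array([x,y,z])-s['tcp_pos'])*1000,1),'turn',np.round(np.degrees((R.inv()*T).as_rotvec())/10,2))
E
python3 - <<'E'
from h import *
p=env.read_camera('top')
yawrect(p,'strip_carton_center',(.67,-.067),.03)
yawrect(p,'white_timer_center',(.431,-.061),.02)
s=env.read_camera('side')
yawrect(s,'white_timer_center',(.431,-.061),.02)
for q in(p,s):
  for n in 'white_timer_center green_roll_center beige_roll_center strip_carton_center carton_holder_seat timer_holder_seat roll_holder_seat'.split():
    print(n,[np.round(d['centre'],3) for d in env.landmark_of(n,q)])
# caddy yaw: blue mask in top view
hsv=cv2.cvtColor(p['pixels'],cv2.COLOR_RGB2HSV)
m=cv2.inRange(hsv,(100,120,60),(130,255,255)); m[:135]=0; m[:,:390]=0; m[260:]=0; m[:,455:]=0
v,u=np.nonzero(m); P=np.array([ray(p,a,b,.014)[:2] for a,b in zip(u,v)],np.float32)*1000
print(cv2.minAreaRect(P), P.min(0),P.max(0))
go(.392,-.184,.12,90)
E
```

```text
strip_carton_center rect ((669.5020751953125, -67.3370361328125), (65.25880432128906, 87.76127624511719), 10.115625381469727)
white_timer_center rect ((434.11859130859375, -64.43350982666016), (96.61969757080078, 65.86107635498047), 87.57791900634766)
white_timer_center [array([0.304, 0.263, 0.023]), array([ 0.269, -0.224,  0.019]), array([ 0.431, -0.059,  0.022]), array([ 0.266, -0.346,  0.018]), array([ 0.675, -0.069,  0.017])]
green_roll_center [array([ 0.395, -0.187,  0.011])]
beige_roll_center [array([ 0.613, -0.164,  0.015])]
strip_carton_center [array([ 0.674, -0.07 ,  0.016])]
carton_holder_seat [array([ 0.517, -0.306,  0.01 ]), array([ 0.395, -0.186,  0.01 ])]
timer_holder_seat []
roll_holder_seat []
white_timer_center [array([ 0.269, -0.223,  0.02 ]), array([ 0.432, -0.06 ,  0.023]), array([ 0.264, -0.343,  0.023]), array([0.304, 0.264, 0.026])]
green_roll_center [array([ 0.395, -0.182,  0.011])]
beige_roll_center [array([ 0.611, -0.167,  0.01 ]), array([ 0.522, -0.307,  0.01 ])]
strip_carton_center [array([ 0.667, -0.068,  0.018])]
carton_holder_seat []
timer_holder_seat [array([ 0.62 , -0.304,  0.011])]
roll_holder_seat [array([ 0.422, -0.31 ,  0.007])]
((514.9126586914062, -303.5953369140625), (133.34925842285156, 330.5220642089844), 89.60537719726562) [ 349.8252  -371.33264] [ 679.94556 -237.78189]
t 1.95 tcp [ 0.1829 -0.5452  0.2313] yaw 18.6 gap 0.0852 F [ 0.5 -0.1  0.6]
shift [ 313.1 -275.9  111.3] turn [ 0.    0.   -7.14]
```

Emit:
move_arm --targets '[[[313,-276,90],[0,0,-7.1],-1],[[313,-276,90],[0,0,-7.1],-1],[[313,-276,90],[0,0,-7.1],-1],[[313,-276,90],[0,0,-7.1],-1],[[313,-276,90],[0,0,-7.1],-1]]' --squeeze 40

```text
clock: 2.58
tcp_pos: [0.3366, -0.2792, 0.1653]
orientation: [0.001, 0.806, 0.592, 0.0]
wrist_force: [0.9, -0.0, -0.5]
finger_gap: 0.0853
grip_force: 0.0
```

```bash
python3 -c "
from h import *
go(.394,-.184,.12,90)"
```

```text
t 2.58 tcp [ 0.3366 -0.2792  0.1653] yaw 72.6 gap 0.0853 F [ 0.9 -0.  -0.5]
shift [108.   26.2  45.3] turn [ 0.01  0.   -1.74]
```

Emit:
move_arm --targets '[[[108,26,45],[0,0,-1.74],-1],[[108,26,45],[0,0,-1.74],-1],[[108,26,45],[0,0,-1.74],-1],[[108,26,45],[0,0,-1.74],-1]]'

```text
clock: 3.08
tcp_pos: [0.3938, -0.1858, 0.1207]
orientation: [0.0, 0.709, 0.705, -0.0]
wrist_force: [-1.1, -0.7, 0.2]
finger_gap: 0.0853
grip_force: 0.0
```

```bash
python3 -c "
from h import *
go(.394,-.184,.12,90)
p=env.read_camera('side')
save(p,'s1.png')
cv2.imwrite('pics/s1c.png',cv2.resize(cv2.imread('pics/s1.png')[140:300,200:420],None,fx=3,fy=3))"
```

```text
t 3.08 tcp [ 0.3938 -0.1858  0.1207] yaw 89.7 gap 0.0853 F [-1.1 -0.7  0.2]
shift [1.8 0.2 0.7] turn [ 0.    0.   -0.03]
```

View pics/s1c.png

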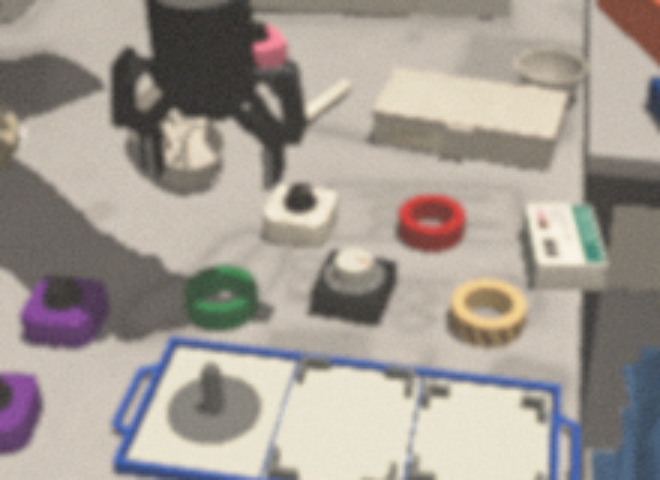

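Emit:
move_arm --targets '[[[2,0,60],[0,0,0],-1],[[2,0,100],[0,0,0],-1],[[2,0,115],[0,0,0],-1],[[2,0,123],[0,0,0],-1],[[2,0,123],[0,0,0],-1]]'

```text
clock: 3.75
tcp_pos: [0.3935, -0.1849, -0.0023]
orientation: [0.0, 0.71, 0.704, -0.0]
wrist_force: [-0.5, -0.2, -0.0]
finger_gap: 0.0855
grip_force: 0.0
```

Emit:
move_arm --targets '[[[0,0,0],[0,0,0],1],[[0,0,0],[0,0,0],1],[[0,0,0],[0,0,0],1],[[0,0,0],[0,0,0],1],[[0,0,0],[0,0,0],1]]'

```text
clock: 4.38
tcp_pos: [0.3943, -0.1846, -0.0015]
orientation: [0.001, 0.709, 0.705, -0.0]
wrist_force: [-0.7, -1.5, 6.4]
finger_gap: 0.0596
grip_force: 43.4
```

Emit:
move_arm --targets '[[[0,0,-30],[0,0,0],1],[[0,0,-80],[0,0,0],1],[[0,0,-100],[0,0,0],1],[[-50,10,-100],[0,0,0],1],[[-80,15,-100],[0,0,0],1]]'

```text
clock: 5.0
tcp_pos: [0.4093, -0.2658, 0.0986]
orientation: [0.002, 0.709, 0.705, 0.0]
wrist_force: [0.4, -0.4, -1.0]
finger_gap: 0.0597
grip_force: 43.9
```

```bash
cat > look.py <<'E'
from h import *
import sys
def look(n,names,box=(200,140,420,300)):
    for c in('side','top'):
        p=env.read_camera(c); save(p,f'{n}{c}.png')
        for k in names: print(c,k,[(np.round(d['centre'],3),round(d['confidence'],2)) for d in env.landmark_of(k,p)])
        if c=='side':
            x0,y0,x1,y1=box
            cv2.imwrite(f'pics/{n}c.png',cv2.resize(p['pixels'][y0:y1,x0:x1,::-1],None,fx=3,fy=3,interpolation=cv2.INTER_CUBIC))
E
python3 -c "
from look import *
look('g1',['green_roll_center','roll_holder_seat','beige_roll_center'])
go(.418,-.307,.08,90)"
```

```text
side green_roll_center [(array([ 0.411, -0.266,  0.109]), 0.82)]
side roll_holder_seat [(array([ 0.42 , -0.309,  0.009]), 0.82)]
side beige_roll_center [(array([ 0.612, -0.171,  0.011]), 0.72)]
top green_roll_center [(array([ 0.412, -0.265,  0.109]), 0.5)]
top roll_holder_seat []
top beige_roll_center [(array([ 0.616, -0.162,  0.012]), 0.5), (array([ 0.552, -0.05 ,  0.016]), 0.2)]
t 5.4 tcp [ 0.4077 -0.2627  0.0973] yaw 89.7 gap 0.0597 F [-0.5  0.2 -0.7]
shift [-44.2  10.5  17.3] turn [-0.   -0.   -0.03]
```

View pics/g1c.png

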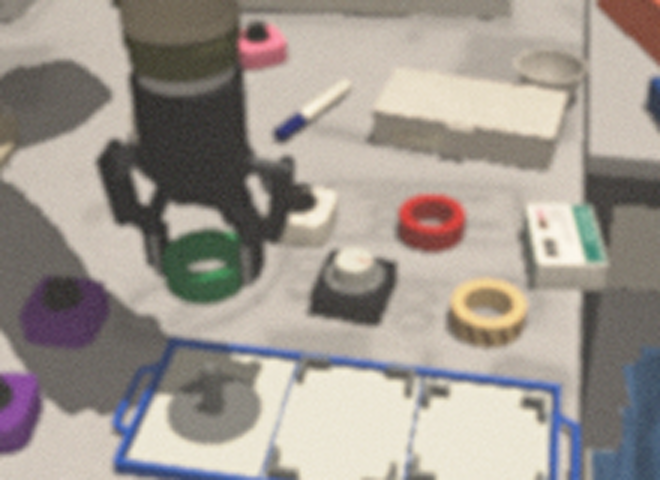

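Emit:
move_arm --targets '[[[-43,10,0],[0,0,0],1],[[-43,10,0],[0,0,0],1],[[-43,10,40],[0,0,0],1],[[-43,10,70],[0,0,0],1],[[-43,10,87],[0,0,0],1]]'

```text
clock: 6.02
tcp_pos: [0.4166, -0.3047, 0.0088]
orientation: [-0.002, 0.709, 0.705, 0.0]
wrist_force: [0.1, 0.8, 0.3]
finger_gap: 0.0597
grip_force: 43.9
```

Emit:
move_arm --targets '[[[0,0,2],[0,0,0],1],[[0,0,2],[0,0,0],-1],[[0,0,2],[0,0,0],-1],[[0,0,2],[0,0,0],-1],[[0,0,2],[0,0,0],-1]]'

```text
clock: 6.65
tcp_pos: [0.4181, -0.3072, 0.0089]
orientation: [0.0, 0.709, 0.705, -0.0]
wrist_force: [-0.4, 0.0, 0.7]
finger_gap: 0.0855
grip_force: 0.0
```

Emit:
move_arm --targets '[[[0,0,-40],[0,0,0],-1],[[0,0,-90],[0,0,0],-1],[[40,50,-111],[0,0,0],-1],[[75,102,-111],[0,0,0],-1],[[110,150,-111],[0,0,0],-1]]'

```text
clock: 7.28
tcp_pos: [0.5689, -0.1983, 0.1205]
orientation: [0.001, 0.71, 0.705, 0.0]
wrist_force: [0.9, -1.4, 0.3]
finger_gap: 0.0852
grip_force: 0.0
```

```bash
python3 -c "
from look import *
look('g2',['green_roll_center','roll_holder_seat','beige_roll_center'])
go(.613,-.166,-.002,90)"
```

```text
side green_roll_center [(array([ 0.419, -0.303,  0.017]), 0.86), (array([ 0.52 , -0.309,  0.013]), 0.3)]
side roll_holder_seat [(array([ 0.424, -0.31 ,  0.009]), 0.61)]
side beige_roll_center [(array([ 0.614, -0.17 ,  0.01 ]), 0.91), (array([ 0.549, -0.045,  0.013]), 0.63)]
top green_roll_center [(array([ 0.419, -0.308,  0.019]), 0.52)]
top roll_holder_seat [(array([ 0.416, -0.309,  0.006]), 0.9)]
top beige_roll_center [(array([ 0.616, -0.164,  0.014]), 0.64)]
t 7.67 tcp [ 0.566  -0.1997  0.1194] yaw 89.6 gap 0.0854 F [-0.1  0.3 -0.5]
shift [ 34.   46.9 121.4] turn [-0.   -0.   -0.04]
```

View pics/g2c.png

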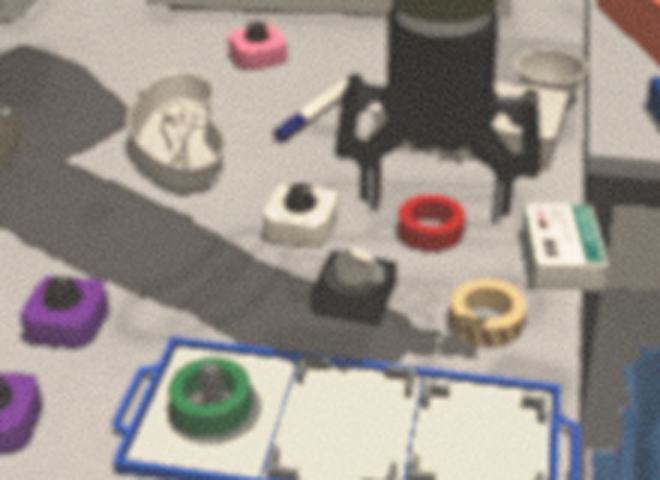

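The green roll sits flat round the post (crop 210,400). Next is the beige roll.

Emit:
move_arm --targets '[[[33,48,0],[0,0,0],-1],[[33,48,50],[0,0,0],-1],[[33,48,100],[0,0,0],-1],[[33,48,118],[0,0,0],-1],[[33,48,121],[0,0,0],-1]]'

```text
clock: 8.3
tcp_pos: [0.6141, -0.1667, -0.0022]
orientation: [-0.001, 0.71, 0.705, -0.0]
wrist_force: [-0.2, 0.1, 0.4]
finger_gap: 0.0854
grip_force: 0.0
```

Emit:
move_arm --targets '[[[0,0,0],[0,0,0],-1],[[0,0,0],[0,0,0],1],[[0,0,0],[0,0,0],1],[[0,0,0],[0,0,0],1],[[0,0,0],[0,0,0],1]]'

```text
clock: 8.93
tcp_pos: [0.6166, -0.1668, 0.0009]
orientation: [0.002, 0.709, 0.705, 0.001]
wrist_force: [-0.5, -0.8, 6.2]
finger_gap: 0.0613
grip_force: 42.6
```

Emit:
move_arm --targets '[[[0,0,-40],[0,0,0],1],[[0,0,-90],[0,0,0],1],[[0,0,-115],[0,0,0],1],[[-30,-40,-125],[0,0,0],1],[[-60,-85,-125],[0,0,0],1]]'

```text
clock: 9.55
tcp_pos: [0.5307, -0.2266, 0.1257]
orientation: [0.002, 0.708, 0.706, 0.0]
wrist_force: [0.0, 0.0, -0.6]
finger_gap: 0.0613
grip_force: 44.0
```

```bash
python3 -c "
from look import *
look('b1',['green_roll_center','beige_roll_center'])
go(.418,-.307,.033,90)"
```

```text
side green_roll_center [(array([ 0.421, -0.307,  0.022]), 0.59)]
side beige_roll_center [(array([ 0.531, -0.228,  0.139]), 0.67)]
top green_roll_center []
top beige_roll_center []
t 9.85 tcp [ 0.5308 -0.2256  0.1241] yaw 89.7 gap 0.0612 F [ 0.3  0.3 -1.7]
shift [ -81.9 -112.5   91. ] turn [ 0.01  0.   -0.03]
```

Emit:
move_arm --targets '[[[-40,-55,0],[0,0,0],1],[[-81,-112,0],[0,0,0],1],[[-81,-112,0],[0,0,0],1],[[-81,-112,30],[0,0,0],1],[[-81,-112,50],[0,0,0],1]]'

```text
clock: 10.48
tcp_pos: [0.4186, -0.3057, 0.0728]
orientation: [0.0, 0.709, 0.705, 0.0]
wrist_force: [-0.3, 0.8, -1.7]
finger_gap: 0.0608
grip_force: 44.1
```

```bash
python3 -c "
from look import *
go(.419,-.307,.035,90)
look('b2',['green_roll_center','beige_roll_center'])
"
```

```text
t 10.47 tcp [ 0.4186 -0.3057  0.0728] yaw 89.7 gap 0.0608 F [-0.3  0.8 -1.7]
shift [-1.3  0.3 37.8] turn [ 0.01  0.   -0.03]
side green_roll_center [(array([ 0.42 , -0.305,  0.023]), 0.78)]
side beige_roll_center [(array([ 0.419, -0.306,  0.084]), 0.73), (array([ 0.619, -0.306,  0.01 ]), 0.31)]
top green_roll_center [(array([ 0.42 , -0.309,  0.014]), 0.48)]
top beige_roll_center [(array([ 0.42 , -0.3  ,  0.084]), 0.62)]
```

Emit:
move_arm --targets '[[[-1,0,25],[0,0,0],1],[[-1,0,37],[0,0,0],1],[[-1,0,37],[0,0,0],1],[[-1,0,37],[0,0,0],-1],[[-1,0,37],[0,0,0],-1]]'

```text
clock: 11.4
tcp_pos: [0.418, -0.3075, 0.0373]
orientation: [0.001, 0.709, 0.705, -0.0]
wrist_force: [0.1, -0.2, -0.2]
finger_gap: 0.0855
grip_force: 0.0
```

Emit:
move_arm --targets '[[[0,0,0],[0,0,0],-1],[[0,0,0],[0,0,0],-1],[[0,0,-40],[0,0,0],-1],[[0,0,-85],[0,0,0],-1],[[30,35,-100],[0,0,-1],-1]]'

```text
clock: 12.02
tcp_pos: [0.4532, -0.2796, 0.1396]
orientation: [0.003, 0.645, 0.764, -0.0]
wrist_force: [1.1, -0.1, -0.0]
finger_gap: 0.0852
grip_force: 0.0
```

```bash
python3 -c "
from look import *
go(.671,-.068,.13,100)
look('b3',['green_roll_center','beige_roll_center','strip_carton_center'])
"
```

```text
t 12.03 tcp [ 0.4532 -0.2796  0.1396] yaw 99.6 gap 0.0852 F [ 1.1 -0.1 -0. ]
shift [172.2 250.2   9.6] turn [ 0.02  0.03 -0.04]
side green_roll_center [(array([ 0.418, -0.308,  0.016]), 0.81), (array([ 0.669, -0.066,  0.014]), 0.52)]
side beige_roll_center [(array([ 0.415, -0.308,  0.044]), 0.87)]
side strip_carton_center [(array([ 0.67 , -0.067,  0.015]), 0.63)]
top green_roll_center [(array([ 0.519, -0.308,  0.011]), 0.75)]
top beige_roll_center [(array([ 0.42 , -0.305,  0.046]), 0.53)]
top strip_carton_center [(array([ 0.673, -0.067,  0.018]), 0.87)]
```

View pics/b3c.png

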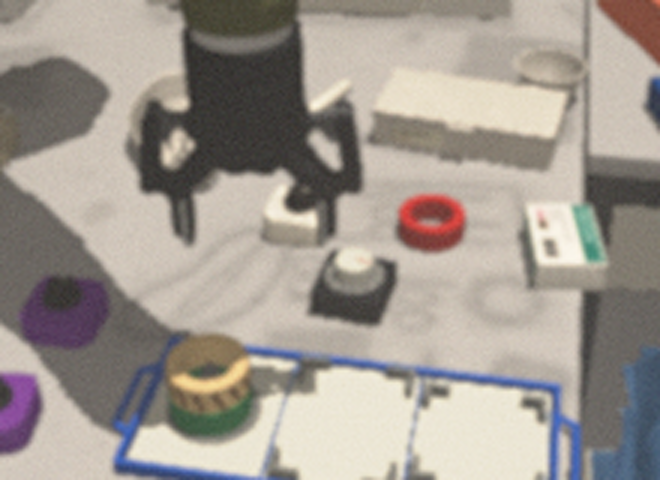

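Both rolls are stacked on the post (crop 210,385). Next is the carton.

Emit:
move_arm --targets '[[[34,50,0],[0,0,0],-1],[[68,100,0],[0,0,0],-1],[[103,150,0],[0,0,0],-1],[[138,200,0],[0,0,0],-1],[[172,250,0],[0,0,0],-1]]'

```text
clock: 13.05
tcp_pos: [0.6708, -0.065, 0.1356]
orientation: [-0.0, 0.646, 0.764, -0.0]
wrist_force: [1.7, 0.2, 1.1]
finger_gap: 0.085
grip_force: 0.0
```

Emit:
move_arm --targets '[[[0,0,0],[0,0,0],-1],[[0,0,0],[0,0,0],-1]]'

```text
clock: 13.3
tcp_pos: [0.6693, -0.066, 0.1352]
orientation: [-0.001, 0.645, 0.764, -0.001]
wrist_force: [0.0, -0.4, 0.6]
finger_gap: 0.0855
grip_force: 0.0
```

```bash
python3 -c "
from look import *
go(.671,-.068,.004,100)
"
```

```text
t 13.3 tcp [ 0.6693 -0.066   0.1352] yaw 99.6 gap 0.0855 F [ 0.  -0.4  0.6]
shift [ -2.3   1.7 131.2] turn [-0.01 -0.   -0.04]
```

Emit:
move_arm --targets '[[[-2,2,50],[0,0,0],-1],[[-2,2,105],[0,0,0],-1],[[-2,2,125],[0,0,0],-1],[[-2,2,130],[0,0,0],-1],[[-2,2,130],[0,0,0],-1]]'

```text
clock: 13.92
tcp_pos: [0.6724, -0.0685, 0.0073]
orientation: [0.0, 0.646, 0.764, 0.0]
wrist_force: [0.2, -0.2, 0.7]
finger_gap: 0.0854
grip_force: 0.0
```

Emit:
move_arm --targets '[[[0,0,0],[0,0,0],1],[[0,0,0],[0,0,0],1],[[0,0,0],[0,0,0],1],[[0,0,0],[0,0,0],1]]'

```text
clock: 14.42
tcp_pos: [0.6738, -0.0677, 0.0084]
orientation: [0.002, 0.645, 0.764, 0.0]
wrist_force: [-0.3, -0.9, 5.5]
finger_gap: 0.059
grip_force: 44.2
```

Emit:
move_arm --targets '[[[0,0,-30],[0,0,0],1],[[0,0,-80],[0,0,0],1],[[0,0,-115],[0,0,0],1],[[-30,-20,-115],[0,0,1],1],[[-60,-40,-115],[0,0,1],1]]'

```text
clock: 15.05
tcp_pos: [0.6434, -0.1333, 0.1224]
orientation: [0.001, 0.709, 0.705, 0.0]
wrist_force: [0.2, -0.4, -0.7]
finger_gap: 0.0589
grip_force: 43.6
```

```bash
python3 -c "
from look import *
go(.518,-.306,.1,90)
look('c1',['strip_carton_center'])
go(.518,-.306,.1,90)
"
```

```text
t 15.05 tcp [ 0.6434 -0.1333  0.1224] yaw 89.7 gap 0.0589 F [ 0.2 -0.4 -0.7]
shift [-173.4 -124.4   22.3] turn [ 0.01  0.   -0.03]
side strip_carton_center [(array([ 0.638, -0.132,  0.129]), 0.78)]
top strip_carton_center []
t 15.25 tcp [ 0.6429 -0.1335  0.1215] yaw 89.6 gap 0.0594 F [-0.4 -0.1  0.8]
shift [-173.4 -123.7   21.5] turn [ 0.   -0.   -0.04]
```

View pics/c1c.png

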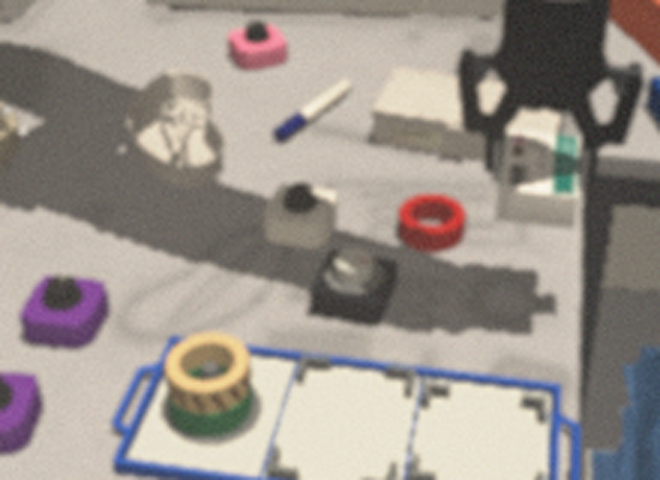

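Emit:
move_arm --targets '[[[-43,-31,0],[0,0,0],1],[[-86,-62,0],[0,0,0],1],[[-130,-93,0],[0,0,0],1],[[-173,-124,0],[0,0,0],1],[[-173,-124,0],[0,0,0],1]]'

```text
clock: 15.88
tcp_pos: [0.5169, -0.3075, 0.1215]
orientation: [0.0, 0.711, 0.704, -0.0]
wrist_force: [-0.1, -0.1, -0.8]
finger_gap: 0.059
grip_force: 43.7
```

```bash
python3 -c "
from look import *
look('c2',['strip_carton_center','carton_holder_seat'])
go(.518,-.306,.018,90)
"
```

```text
side strip_carton_center [(array([ 0.516, -0.31 ,  0.13 ]), 0.69)]
side carton_holder_seat [(array([ 0.521, -0.311,  0.012]), 0.92)]
top strip_carton_center [(array([ 0.52 , -0.303,  0.133]), 0.72)]
top carton_holder_seat [(array([ 0.52 , -0.306,  0.011]), 0.7)]
t 16.18 tcp [ 0.5191 -0.3039  0.1214] yaw 89.8 gap 0.059 F [ 0.6  0.1 -2.4]
shift [ -2.1  -1.1 103.4] turn [ 0.   -0.   -0.02]
```

Emit:
move_arm --targets '[[[-2,0,40],[0,0,0],1],[[-2,0,80],[0,0,0],1],[[-2,0,98],[0,0,0],1],[[-2,0,103],[0,0,0],1],[[-2,0,103],[0,0,0],1]]'

```text
clock: 16.8
tcp_pos: [0.5188, -0.3069, 0.0187]
orientation: [0.0, 0.709, 0.705, 0.0]
wrist_force: [-0.2, -0.9, 0.0]
finger_gap: 0.0589
grip_force: 43.7
```

Emit:
move_arm --targets '[[[0,0,0],[0,0,0],-1],[[0,0,0],[0,0,0],-1],[[0,0,0],[0,0,0],-1],[[0,0,0],[0,0,0],-1]]'

```text
clock: 17.3
tcp_pos: [0.5182, -0.3076, 0.0188]
orientation: [0.0, 0.709, 0.705, 0.0]
wrist_force: [0.3, 1.1, -0.9]
finger_gap: 0.0853
grip_force: 0.0
```

Emit:
move_arm --targets '[[[0,0,-30],[0,0,0],-1],[[0,0,-80],[0,0,0],-1],[[30,0,-110],[0,0,0],-1],[[70,-20,-110],[0,0,0],-1],[[110,-40,-110],[0,0,0],-1]]'

```text
clock: 17.92
tcp_pos: [0.4786, -0.1965, 0.129]
orientation: [0.001, 0.709, 0.705, 0.0]
wrist_force: [0.6, -0.5, -0.6]
finger_gap: 0.0852
grip_force: 0.0
```

```bash
python3 -c "
from look import *
go(.431,-.06,.13,90)
look('c3',['strip_carton_center','carton_holder_seat','white_timer_center'])
"
```

```text
t 17.93 tcp [ 0.4786 -0.1965  0.129 ] yaw 89.6 gap 0.0852 F [ 0.6 -0.5 -0.6]
shift [136.2 -48.5  -1.1] turn [ 0.01  0.   -0.04]
side strip_carton_center [(array([ 0.515, -0.307,  0.023]), 0.87)]
side carton_holder_seat [(array([ 0.52 , -0.309,  0.011]), 0.79), (array([ 0.419, -0.309,  0.025]), 0.46)]
side white_timer_center [(array([ 0.432, -0.064,  0.023]), 0.72), (array([ 0.267, -0.225,  0.019]), 0.68), (array([ 0.261, -0.345,  0.02 ]), 0.62), (array([0.303, 0.266, 0.022]), 0.61)]
top strip_carton_center []
top carton_holder_seat []
top white_timer_center [(array([ 0.432, -0.062,  0.019]), 0.81), (array([0.308, 0.266, 0.023]), 0.73), (array([ 0.267, -0.345,  0.021]), 0.72)]
```

View pics/c3c.png

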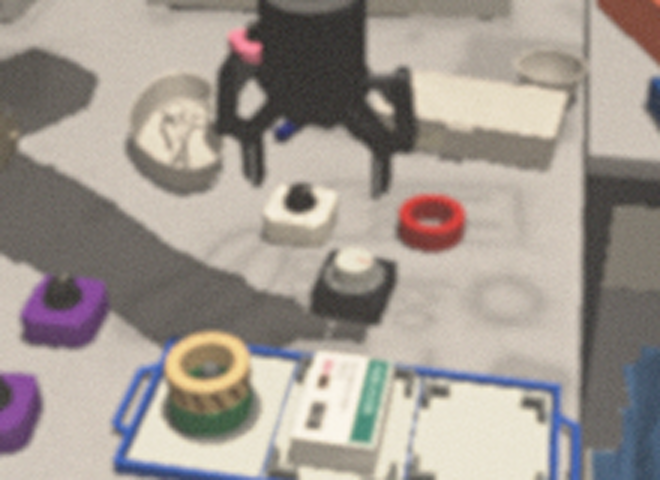

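The carton is flat in the oblong pocket (crop 340,410). Next is the white timer.

Emit:
move_arm --targets '[[[45,-16,0],[0,0,0.2],-1],[[90,-32,0],[0,0,0.2],-1],[[134,-47,0],[0,0,0.2],-1],[[134,-47,0],[0,0,0.2],-1],[[134,-47,0],[0,0,0.2],-1]]'

```text
clock: 18.95
tcp_pos: [0.4336, -0.0637, 0.1286]
orientation: [0.001, 0.721, 0.692, 0.0]
wrist_force: [-0.4, -0.9, 0.1]
finger_gap: 0.0851
grip_force: 0.0
```

```bash
python3 -c "
from look import *
go(.432,-.062,.006,88)
"
```

```text
t 18.95 tcp [ 0.4336 -0.0637  0.1286] yaw 87.7 gap 0.0851 F [-0.4 -0.9  0.1]
shift [  1.8  -1.8 122.6] turn [ 0.01  0.   -0.03]
```

Emit:
move_arm --targets '[[[2,-2,50],[0,0,0],-1],[[2,-2,100],[0,0,0],-1],[[2,-2,118],[0,0,0],-1],[[2,-2,122],[0,0,0],-1],[[2,-2,122],[0,0,0],-1]]'

```text
clock: 19.58
tcp_pos: [0.4315, -0.0618, 0.0067]
orientation: [0.0, 0.722, 0.692, 0.0]
wrist_force: [0.3, 0.2, 0.1]
finger_gap: 0.0852
grip_force: 0.0
```

Emit:
move_arm --targets '[[[0,0,0],[0,0,0],1],[[0,0,0],[0,0,0],1],[[0,0,0],[0,0,0],1],[[0,0,0],[0,0,0],1]]'

```text
clock: 20.08
tcp_pos: [0.4318, -0.0614, 0.0076]
orientation: [0.001, 0.721, 0.693, 0.0]
wrist_force: [-0.4, -0.3, 5.7]
finger_gap: 0.0607
grip_force: 43.7
```

Emit:
move_arm --targets '[[[0,0,-30],[0,0,0],1],[[0,0,-80],[0,0,0],1],[[0,0,-125],[0,0,0],1],[[-35,30,-125],[0,0,-0.2],1],[[-70,60,-125],[0,0,-0.2],1]]'

```text
clock: 20.7
tcp_pos: [0.489, -0.1338, 0.133]
orientation: [0.001, 0.709, 0.706, 0.001]
wrist_force: [0.1, -0.2, -1.4]
finger_gap: 0.0607
grip_force: 44.7
```

```bash
python3 -c "
from look import *
go(.618,-.306,.12,90)
look('t1',['white_timer_center','timer_holder_seat'])
go(.618,-.306,.12,90)
"
```

```text
t 20.7 tcp [ 0.489  -0.1338  0.133 ] yaw 89.8 gap 0.0607 F [ 0.1 -0.2 -1.4]
shift [-171.6  129.7   13.6] turn [ 0.02  0.01 -0.02]
side white_timer_center [(array([ 0.268, -0.221,  0.021]), 0.96), (array([ 0.494, -0.134,  0.15 ]), 0.85), (array([ 0.263, -0.343,  0.02 ]), 0.69), (array([0.306, 0.266, 0.02 ]), 0.55), (array([ 0.516, -0.306,  0.021]), 0.26)]
side timer_holder_seat [(array([ 0.618, -0.306,  0.011]), 0.89), (array([ 0.417, -0.308,  0.042]), 0.37)]
top white_timer_center [(array([ 0.271, -0.225,  0.019]), 0.86), (array([ 0.262, -0.346,  0.02 ]), 0.81), (array([0.306, 0.262, 0.021]), 0.72)]
top timer_holder_seat [(array([ 0.62 , -0.304,  0.01 ]), 0.69)]
t 21.0 tcp [ 0.4866 -0.1323  0.131 ] yaw 89.7 gap 0.0609 F [-0.7  1.2 -1.2]
shift [-173.   132.4   10.7] turn [-0.01 -0.01 -0.03]
```

View pics/t1c.png

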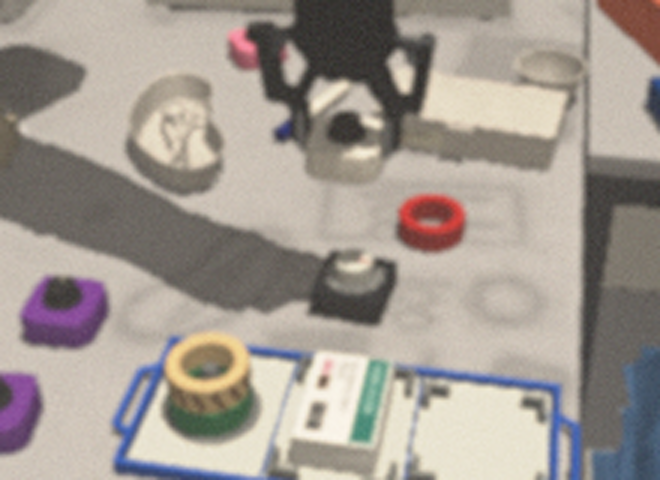

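Emit:
move_arm --targets '[[[-43,33,0],[0,0,0],1],[[-86,66,0],[0,0,0],1],[[-130,99,0],[0,0,0],1],[[-173,132,0],[0,0,0],1],[[-173,132,0],[0,0,0],1]]'

```text
clock: 21.62
tcp_pos: [0.6197, -0.3089, 0.1295]
orientation: [-0.0, 0.71, 0.705, -0.0]
wrist_force: [0.5, 0.1, -2.0]
finger_gap: 0.0608
grip_force: 44.7
```

```bash
python3 -c "
from look import *
look('t2',['white_timer_center','timer_holder_seat'])
go(.619,-.306,.018,90)
"
```

```text
side white_timer_center [(array([ 0.263, -0.345,  0.022]), 0.86), (array([ 0.622, -0.308,  0.145]), 0.75), (array([ 0.548, -0.044,  0.012]), 0.69), (array([0.304, 0.266, 0.021]), 0.67)]
side timer_holder_seat [(array([ 0.619, -0.306,  0.009]), 0.76)]
top white_timer_center [(array([0.306, 0.263, 0.023]), 0.75), (array([ 0.617, -0.305,  0.142]), 0.59), (array([ 0.264, -0.344,  0.02 ]), 0.5)]
top timer_holder_seat [(array([ 0.618, -0.306,  0.01 ]), 0.63)]
t 21.93 tcp [ 0.6181 -0.3054  0.1321] yaw 89.7 gap 0.061 F [-0.3 -0.4 -0.3]
shift [ -0.6   0.9 114.1] turn [-0.   -0.   -0.03]
```

Emit:
move_arm --targets '[[[0,0,50],[0,0,0],1],[[0,0,90],[0,0,0],1],[[0,0,108],[0,0,0],1],[[0,0,114],[0,0,0],1],[[0,0,114],[0,0,0],1]]'

```text
clock: 22.55
tcp_pos: [0.6194, -0.3072, 0.0187]
orientation: [0.001, 0.709, 0.705, 0.0]
wrist_force: [0.6, 0.6, -1.3]
finger_gap: 0.061
grip_force: 44.6
```

Emit:
move_arm --targets '[[[0,0,0],[0,0,0],-1],[[0,0,0],[0,0,0],-1],[[0,0,0],[0,0,0],-1],[[0,0,0],[0,0,0],-1]]'

```text
clock: 23.05
tcp_pos: [0.6189, -0.3071, 0.0177]
orientation: [0.0, 0.709, 0.705, 0.0]
wrist_force: [0.1, -0.4, -0.7]
finger_gap: 0.0853
grip_force: 0.0
```

Emit:
move_arm --targets '[[[0,0,-30],[0,0,0],-1],[[0,0,-80],[0,0,0],-1],[[0,0,-130],[0,0,0],-1],[[60,-10,-130],[0,0,0],-1],[[120,-30,-130],[0,0,0],-1]]'

```text
clock: 23.68
tcp_pos: [0.5904, -0.1872, 0.1483]
orientation: [0.001, 0.71, 0.705, 0.001]
wrist_force: [0.7, 0.4, 0.1]
finger_gap: 0.0853
grip_force: 0.0
```

Emit:
move_arm --targets '[[[60,-20,0],[0,0,0],-1],[[120,-40,0],[0,0,0],-1],[[160,-60,0],[0,0,0],-1],[[160,-60,0],[0,0,0],-1]]'

```text
clock: 24.18
tcp_pos: [0.5288, -0.0243, 0.1477]
orientation: [-0.0, 0.708, 0.707, -0.0]
wrist_force: [0.4, -0.1, -0.1]
finger_gap: 0.0854
grip_force: 0.0
```

```bash
python3 -c "
from look import *
look('f',['white_timer_center','timer_holder_seat','strip_carton_center','carton_holder_seat','green_roll_center','beige_roll_center','roll_holder_seat','red_roll_center','dark_timer_center'])
"; python3 -c "
import cv2
cv2.imwrite('pics/ftc.png',cv2.resize(cv2.imread('pics/ftop.png')[110:270,300:470],None,fx=3.5,fy=3.5,interpolation=cv2.INTER_CUBIC))"
```

```text
side white_timer_center [(array([ 0.267, -0.223,  0.019]), 0.83), (array([ 0.621, -0.309,  0.034]), 0.79), (array([0.307, 0.262, 0.021]), 0.71), (array([ 0.265, -0.347,  0.023]), 0.66)]
side timer_holder_seat [(array([ 0.616, -0.308,  0.01 ]), 0.88)]
side strip_carton_center [(array([ 0.516, -0.309,  0.026]), 0.87)]
side carton_holder_seat [(array([ 0.523, -0.307,  0.013]), 0.63)]
side green_roll_center [(array([ 0.422, -0.305,  0.019]), 0.79)]
side beige_roll_center [(array([ 0.415, -0.309,  0.043]), 0.68)]
side roll_holder_seat [(array([ 0.421, -0.308,  0.011]), 0.92)]
side red_roll_center [(array([ 0.551, -0.045,  0.011]), 0.86)]
side dark_timer_center [(array([ 0.504, -0.147,  0.021]), 0.91)]
top white_timer_center [(array([ 0.266, -0.347,  0.02 ]), 0.98), (array([0.306, 0.264, 0.021]), 0.89), (array([ 0.62 , -0.308,  0.03 ]), 0.66), (array([ 0.27 , -0.225,  0.021]), 0.62), (array([ 0.416, -0.307,  0.007]), 0.55)]
top timer_holder_seat [(array([ 0.617, -0.303,  0.009]), 0.98)]
top strip_carton_center [(array([ 0.52 , -0.308,  0.025]), 0.67)]
top carton_holder_seat [(array([ 0.517, -0.306,  0.011]), 0.95)]
top green_roll_center [(array([ 0.421, -0.306,  0.018]), 0.58), (array([ 0.519, -0.307,  0.024]), 0.44)]
top beige_roll_center [(array([ 0.418, -0.304,  0.045]), 0.69), (array([ 0.519, -0.309,  0.011]), 0.42), (array([ 0.618, -0.304,  0.009]), 0.42)]
top roll_holder_seat [(array([ 0.419, -0.305,  0.006]), 0.63)]
top red_roll_center []
top dark_timer_center [(array([ 0.5  , -0.154,  0.022]), 0.91)]
```

View pics/fc.png

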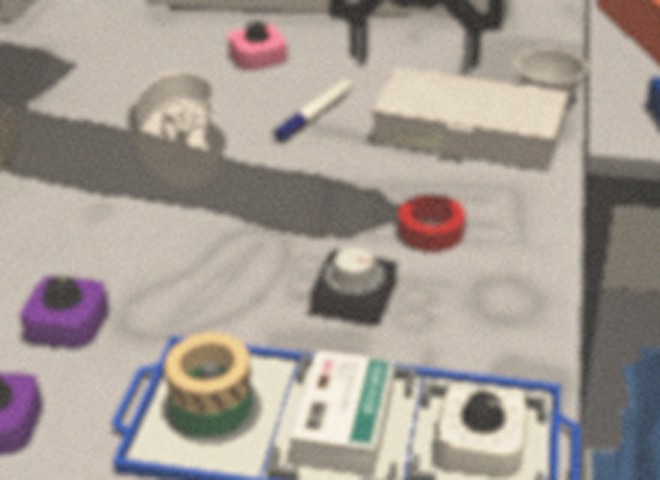

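View pics/ftc.png

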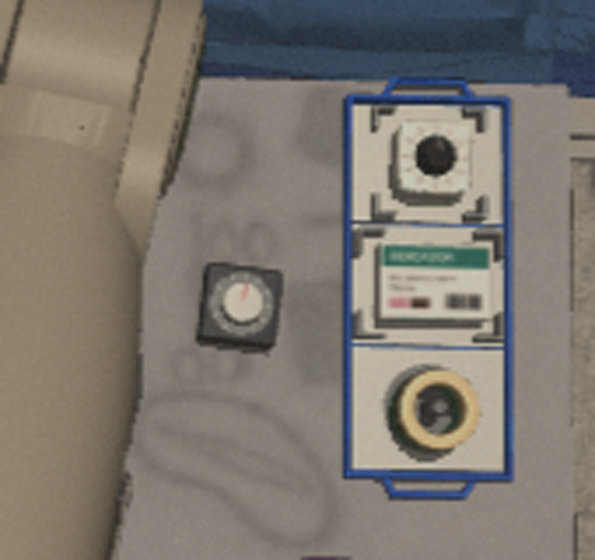

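The timer, carton and rolls all sit flat in their places, and both look-alikes are where they started. I am handing in.

```bash
python3 -c "
from h import *
print(env.hand_in())"
```

```text
the job is handed in; nothing more can be done
None
```

The kit is packed and handed in at about 25 s of the 96 s limit, with no verdict returned: carton, white timer, and green roll with beige roll on top all measured in place, and the dark timer and red roll were left where they lay.

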